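# Free the seized dishwasher stop valve

## Robot

A 6-joint arm with a two-finger parallel gripper is mounted at the origin on the work surface. World frame = base frame: x ahead of the robot, y to its left, z up, the work surface at z = 0. Lengths are in m, angles in rad, forces in N, time in s.
With the tool pointing down it reaches from about 0.375 to 0.975 m from the base axis. Payload 3.8 kg.
Tool frame: the origin (TCP) lies midway between the tips of the shut fingers; the grasp point (between the pads) lies 19 mm behind it; z points along the fingers, y is the line along which they close (so a half turn about z gives the same grasp; the last joint's range is limited). The gripper opens to 85 mm and grips with 20 to 120 N. Pads are 22 mm wide; open, the fingers measure 114 mm over their backs; the gripper's body (76 mm by 85 mm) begins 54 mm behind the grasp point. The pads swing forward as they close: fully open they stand 13 mm farther back than shut.
Start: joints at [-1.245, 0.264, 1.604, -0, 1.274, -0.037], TCP at [0.24, -0.631, 0.231] pointing down, gripper open.
Joint ranges: [-2.63, 2.63], [-0.94, 2.18], [0.31, 2.57], [-1.31, 4.45], [0, 2.66], [-2.55, 2.55]. Speed limits (rad/s): [2.57, 2.57, 3.14, 3.14, 3.14, 3.14].

## Interface

Orientations are given as a rotation vector (axis times angle).
In Python, from workcell import read_state, vision, ticket gives the robot as it stands. The module is installed in compiled form; this text tells all that it offers.
- The arm moves only by the tool jog_arm, never from a script. Its arguments are lists of equal length, an entry for each row: "turn": the turn, a rotation vector about the tool's x, y, z in rad, a list of three; "delta_pos": the shift along the tool's x, y, z in m, a list of three; "gripper": the finger opening in m, from 0 to 0.0854. In form: {"turn": [[rx, ry, rz], ...], "delta_pos": [[dx, dy, dz], ...], "gripper": [gripper, ...]}. A call has 1 to 20 rows; each row shifts and turns the commanded pose from where the row before left it, along the tool's axes as they then stand; what a row does not reach is not made up. A row lasts 1/12 s, in which the tool goes at most 41.7 mm and 7.16 degrees, less where a joint would pass 70% of its speed; a pose out of reach is approached as far as the arm can. A call with a gripper value outside its range is refused whole. The fingers move at their own pace and stop on an object; "grip_force" is the grip in N (left out, the last holds). Time passes only in rows, so rows that do not move let the fingers close. It gives the time, the measured TCP pose, the force, the opening and the grip force at its end, in the units of the state.
- read_state(): the state, without advancing time (a new reading comes with each control period).
- vision.read_camera(name): name is "scene" or "top" or "wrist"; returns the picture (400x640x3 uint8, red, green, blue); there is no depth.
- vision.calibration(name): a dict with "vfov" (degrees; the focal length in pixels is half the picture's height over the tangent of half this angle, whatever the lens; pixels are square), "cx", "cy" (the principal point, pixels), "R" (3x3) and "t" (3): a world point X has camera coordinates R X + t; the wrist camera has in their place "mount" (4x4, takes a point from camera to tool coordinates, whose origin is the TCP and whose axes are the flange's). Camera axes: x right, y down, z forward; pixel columns grow to the right and rows downward; lengths in m; the calibration is good to about 2 mm. A picture is of the moment at which its call begins: read the wrist's pose just before it. calibration takes no time and is no camera call.
- ticket.finish_job(): hands the job in; it is judged then, once.
The state is a dict: "time": time; "q": joint angles; "joint_vel": joint speeds; "joint_torque": joint torques, N m; "tool_pos": TCP position; "tcp_rot": TCP orientation; "wrist_force": force on the tool from outside, world axes, zero at the start; "torque": the same for the moment, N m; "width": opening from 0.0 (shut) to 1.0 (fully open); "grip_force": force on a finger pad.
Only numpy, scipy, OpenCV 4.12 (cv2) and the standard library are available. Lean on these libraries where they do the work, as an engineer would, in place of code of your own. Each camera call takes 0.05 s, during which the arm holds its last target. There are 200 camera calls.

## Task

The dishwasher's stop valve on the kitchen worktop, the one with the straight bar handle, is closed and has seized. Break it loose with a short firm twist anticlockwise (seen from above), then turn it on until it is fully open at its stop, and let go. Leave the round knob and the cross-shaped handle turned as they are.

Things in the scene. Friction and masses are not known exactly. Their poses are not given: they have to be found in the camera images.
- stop_valve (a joint): turning angle of the dishwasher's stop valve, rad: 0 = closed (its start), growing anticlockwise seen from above, up to a hard stop at 1.4 = fully open. Seized: it needs about 0.3 N m to start; the resistance fades over the first 0.35 rad, and beyond that it turns freely (under 0.08 N m). Let go before 0.35 it may spring back; beyond, it stays where it is left.
- stop_valve_grip (a point): point on the turning axis, inside the stop valve's handle: a straight steel bar 72 mm long, 14 wide, 32 tall. It lies mid-length and mid-width, 12 mm below the flat top, 70 mm above the worktop. x runs along the bar, z up; they turn with it. Below: stem 20 mm across, then a fixed drum 72 mm across, 34 high. The three controls are alike in steel, in any order, 120 mm or more apart (axes).
- drain_knob_mark (a point): mark on the top of the sink drain's round knob (steel disc 48 mm across, 28 mm thick, top 78 mm above the worktop), 20 mm out from its axis along the point's own x. It turns easily; to be left alone.
- filter_valve_mark (a point): end of one arm of the water filter's cross-shaped handle (four steel arms, 60 mm across tips, arms 12 mm wide, top 78 mm above the worktop), on the arm's upper face, 30 mm out from its axis along the point's own x. It turns easily; to be left alone.
Mind the look-alikes: they are no part of the job. Leave any green or red look-alike of the part that bears stop_valve alone.

How it is judged:
On the way:
1. the stop valve's handle has broken loose (turned beyond 0.35 rad) (value of joint stop_valve above 0.35 rad), for 0.05 s.
At the end, for the whole second after the job is handed in: The stop valve is open to within 10 degrees of its stop (above 1.22 rad) and at rest; the round knob and the cross-shaped handle are turned as at the start (marks within 6 mm and 8 mm, about 16 degrees) (value of joint stop_valve above 1.22 rad and velocity of joint stop_valve below 0.05 rad/s and distance of drain_knob_mark from where it was at the start of the episode below 0.006 m and distance of filter_valve_mark from where it was at the start of the episode below 0.008 m); the robot touches nothing.
It fails at once if the round drain knob was turned (its mark moved over 6 mm) (distance of drain_knob_mark from where it was at the start of the episode above 0.006 m).
It fails at once if the cross-shaped filter handle was turned (its mark moved over 8 mm) (distance of filter_valve_mark from where it was at the start of the episode above 0.008 m).
It also fails if it takes over 32 s, if anything falls off the work surface, if the arm or the gripper's body presses on something with over 40 N, if the wrist force passes 120 N, or if a joint passes its speed limit or range.

## Working session

There is one attempt and no reset: what is moved stays moved. The work goes in short steps, Python scripts to look and compute and a tool call to move; the robot and the scene stay as the last step left them, time stands still between calls to the robot, and variables do not carry over. Pictures are saved under pics/ and viewed, at most 10 in all, crops included, and the job is handed in when it is done.

Besides the shell and the picture viewer there is one more tool, called after "Emit:" in YAML: its name, and indented under it one key for each argument. jog_arm: Moves the arm, as the interface text tells. Its arguments: {"type":"object","properties":{"turn":{"type":"array","items":{"type":"array","items":{"type":"number"}}},"delta_pos":{"type":"array","items":{"type":"array","items":{"type":"number"}}},"gripper":{"type":"array","items":{"type":"number"}},"grip_force":{"type":"number"}},"required":["turn","delta_pos","gripper"]}

```bash
mkdir -p pics; cat > h.py <<'E'
import numpy as np, cv2
from workcell import read_state, vision, ticket
from scipy.spatial.transform import Rotation as Ro
def cam(n,s=None):
    c=vision.calibration(n); f=200/np.tan(np.radians(c['vfov'])/2)
    if 'mount' in c:
        T=np.eye(4);T[:3,:3]=Ro.from_rotvec(s['tcp_rot']).as_matrix();T[:3,3]=s['tool_pos']
        M=np.linalg.inv(T@np.array(c['mount'])); R,t=M[:3,:3],M[:3,3]
    else: R,t=np.array(c['R']),np.array(c['t'])
    return f,c['cx'],c['cy'],R,t
def ray(C,u,v,z):
    f,cx,cy,R,t=C; d=R.T@np.array([(u-cx)/f,(v-cy)/f,1]); o=-R.T@t
    return o+d*(z-o[2])/d[2]
def proj(C,X):
    f,cx,cy,R,t=C; p=R@np.array(X)+t; return np.array([cx+f*p[0]/p[2],cy+f*p[1]/p[2]])
def save(n,name):
    s=read_state(); im=vision.read_camera(n); cv2.imwrite('pics/'+name,im[:,:,::-1]); return s,im
E
python3 - <<'E'
from h import *
for n in('top','scene','wrist'):
    s,im=save(n,n+'0.png'); c=vision.calibration(n); print(n,c)
a=[cv2.imread(f'pics/{n}0.png') for n in('top','scene')]
print(s)
E
```

```text
top {'vfov': 53.72989407131577, 'cx': 320.3088319572904, 'cy': 206.1213689792449, 'R': array([[ 0.02126955, -0.99943665, -0.02596127],
       [-0.99718448, -0.01933965, -0.07245067],
       [ 0.07190777,  0.02742917, -0.99703406]]), 't': array([-0.04346061,  0.49841569,  0.79166251])}
scene {'vfov': 53.23211422290074, 'cx': 320.2088365444748, 'cy': 201.13310273474883, 'R': array([[-0.25331225,  0.96737108, -0.0051085 ],
       [ 0.77721115,  0.20036774, -0.59648604],
       [-0.57599976, -0.1550676 , -0.8026072 ]]), 't': array([ 0.16778304, -0.32546661,  1.23239629])}
wrist {'vfov': 64.84294335183559, 'cx': 322.53518169370426, 'cy': 198.39514130570407, 'mount': array([[-1.88714900e-03, -9.51101773e-01, -3.08871909e-01,
         7.94542663e-02],
       [ 9.99998069e-01, -1.62531723e-03, -1.10499933e-03,
         1.41164176e-04],
       [ 5.48951988e-04, -3.08873398e-01,  9.51103003e-01,
        -1.42986521e-01],
       [ 0.00000000e+00,  0.00000000e+00,  0.00000000e+00,
         1.00000000e+00]])}
{'time': 0.1, 'q': array([-1.24491437e+00,  2.64724278e-01,  1.60526781e+00,  1.88540725e-05,
        1.27370432e+00, -3.69343675e-02]), 'joint_vel': array([ 0.00063964, -0.00014469, -0.00106806, -0.00073797,  0.00233563,
        0.00035848]), 'joint_torque': array([ 5.44725044e-04, -5.16706288e+01, -3.68588698e+01, -1.15516352e-05,
        6.27605041e-03,  1.46193764e-05]), 'tool_pos': array([ 0.23932894, -0.63042322,  0.23003882]), 'tcp_rot': array([-3.08799236e+00, -5.66405210e-01,  4.47452479e-04]), 'wrist_force': array([0.42409996, 0.64924126, 0.91806629]), 'torque': array([-0.01112912,  0.04571242, -0.04738595]), 'grip_force': 0.0, 'width': 0.9993508733352189}
```

View pics/top0.png

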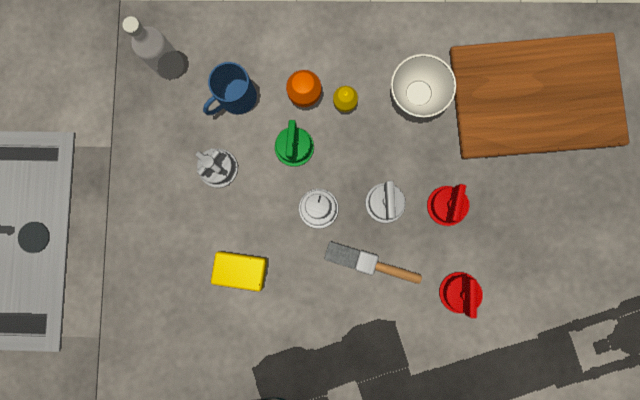

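View pics/scene0.png

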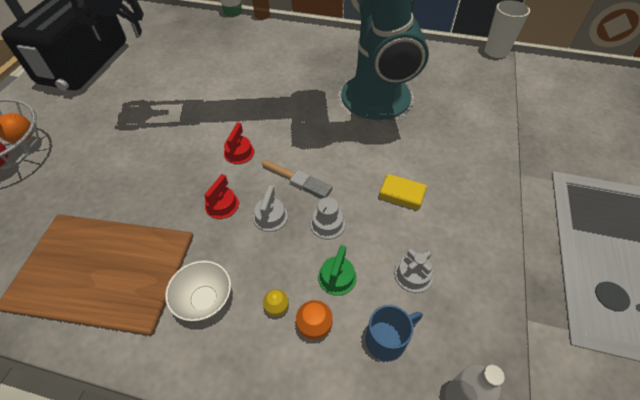

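The top view shows the steel bar handle near (390,200), the round knob at (318,207), the cross at (217,165), and red look-alikes at (450,205) and (461,293). Next I'll zoom in on the bar.

```bash
python3 - <<'E'
from h import *
a=cv2.imread('pics/top0.png')[170:235,350:430]; b=cv2.imread('pics/scene0.png')[180:235,240:300]
a=cv2.resize(a,None,fx=6,fy=6,interpolation=2); b=cv2.resize(b,(300,390*55*300//(390*300)*5 if 0 else 275),interpolation=2)
o=np.zeros((390,790,3),np.uint8); o[:,:480]=a; o[:275,490:]=b
cv2.imwrite('pics/crop.png',o)
C=cam('top')
print(ray(C,389,200,.07),ray(C,318,207,.078),ray(C,450,205,.07),ray(C,461,293,.07))
E
```

```text
[ 0.50967364 -0.16570792  0.07      ] [ 0.49307961 -0.03063813  0.078     ] [ 0.5023278  -0.28120473  0.07      ] [ 0.33774934 -0.30120722  0.07      ]
```

View pics/crop.png

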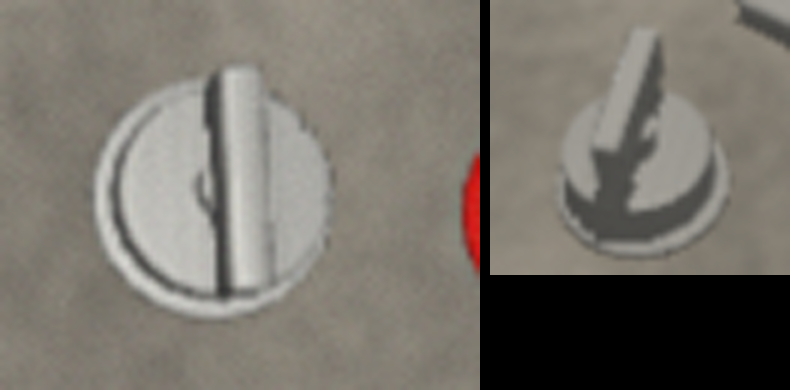

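```bash
python3 - <<'E'
from h import *
C=cam('top'); 
p=ray(C,350+240/6,170+68/6,.082); q=ray(C,350+250/6,170+290/6,.082); print(p,q,np.linalg.norm(p-q),(p+q)/2,np.arctan2(*(p-q)[[1,0]]))
# drum: crop ellipse centre (213,197) base rim near z~0.017..; 
print('drum',ray(C,350+222/6,170+198/6,.034),ray(C,350+212/6,170+197/6,.0))
p=ray(cam('scene'),240+648/5-490/5,180+30/5,.082);q=ray(cam('scene'),240+(607-490)/5,180+150/5,.082);print(p,q,(p+q)/2,np.arctan2(*(p-q)[[1,0]]))
s=read_state(); R=Ro.from_rotvec(s['tcp_rot']).as_matrix(); print(R)
m=np.array([.50,-.166,.23]); print(R.T@(m-s['tool_pos']))
E
```

```text
[ 0.54394817 -0.16552406  0.082     ] [ 0.47421383 -0.16922741  0.082     ] 0.0698326016377841 [ 0.509081   -0.16737574  0.082     ] 0.05305679298331782
drum [ 0.50685251 -0.16703723  0.034     ] [ 0.50996757 -0.16836962  0.        ]
[ 0.47900494 -0.16289568  0.082     ] [ 0.54758414 -0.15847797  0.082     ] [ 0.51329454 -0.16068682  0.082     ] -3.07726390314398
[[ 9.34891174e-01  3.54934023e-01 -5.76713846e-04]
 [ 3.54934485e-01 -9.34889612e-01  1.70983166e-03]
 [ 6.77136476e-05 -1.80320216e-03 -9.99998372e-01]]
[ 0.40851571 -0.34175987  0.00087912]
```

Emit:
jog_arm:
  turn:
    - [0, 0, 0]
    - [0, 0, 0]
    - [0, 0, 0]
    - [0, 0, 0]
    - [0, 0, 0]
    - [0, 0, 0]
    - [0, 0, 0]
    - [0, 0, 0]
    - [0, 0, 0]
    - [0, 0, 0]
    - [0, 0, 0]
    - [0, 0, 0]
    - [0, 0, 0]
    - [0, 0, 0]
    - [0, 0, 0.103]
    - [0, 0, 0.103]
    - [0, 0, 0.103]
    - [0, 0, 0]
    - [0, 0, 0]
    - [0, 0, 0]
  delta_pos:
    - [0.0298, -0.0241, 0]
    - [0.0298, -0.0241, 0]
    - [0.0298, -0.0241, 0]
    - [0.0298, -0.0241, 0]
    - [0.0298, -0.0241, 0]
    - [0.0298, -0.0241, 0]
    - [0.0298, -0.0241, 0]
    - [0.0298, -0.0241, 0]
    - [0.0298, -0.0241, 0]
    - [0.0298, -0.0241, 0]
    - [0.0298, -0.0241, 0]
    - [0.0298, -0.0241, 0]
    - [0.0298, -0.0241, 0]
    - [0.0298, -0.0241, 0]
    - [0, 0, 0]
    - [0, 0, 0]
    - [0, 0, 0]
    - [0, 0, 0]
    - [0, 0, 0]
    - [0, 0, 0]
  gripper: [0.0854, 0.0854, 0.0854, 0.0854, 0.0854, 0.0854, 0.0854, 0.0854, 0.0854, 0.0854, 0.0854, 0.0854, 0.0854, 0.0854, 0.0854, 0.0854, 0.0854, 0.0854, 0.0854, 0.0854]
  grip_force: 80

```text
time: 1.82
tool_pos: [0.5096, -0.1677, 0.2311]
tcp_rot: [-3.14, -0.088, 0.001]
wrist_force: [-0.5, 1.0, 0.1]
width: 1.002
grip_force: 0.0
```

```bash
python3 - <<'E'
from h import *
s,im=save('wrist','w1.png'); print(s['time'],s['q'],s['tool_pos'],Ro.from_rotvec(s['tcp_rot']).as_matrix())
C=cam('wrist',s)
for d in(-.036,.036): print(proj(C,[.510+d,-.167+d*.055,.082]))
E
```

```text
1.8167 [-3.64255190e-01  1.84050101e-03  1.89934227e+00  1.02456815e-05
  1.24079273e+00  1.15055192e+00] [ 0.50964227 -0.16765864  0.23109473] [[ 9.98433138e-01  5.59566281e-02 -3.54272045e-04]
 [ 5.59566825e-02 -9.98433187e-01  1.45446300e-04]
 [-3.45578283e-04 -1.65042294e-04 -9.99999927e-01]]
[322.1936441  217.68269251]
[322.1014436  144.97513921]
```

View pics/w1.png

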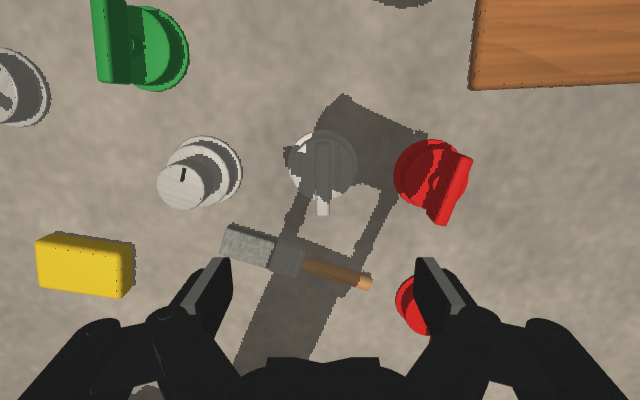

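The wrist view shows the bar's near end at (322,215) with its centre line at u≈322. This matches the projection to within about 2 mm, so I'll descend and close.

Emit:
jog_arm:
  turn:
    - [0, 0, 0]
    - [0, 0, 0]
    - [0, 0, 0]
    - [0, 0, 0]
    - [0, 0, 0]
    - [0, 0, 0]
    - [0, 0, 0]
    - [0, 0, 0]
    - [0, 0, 0]
    - [0, 0, 0]
    - [0, 0, 0]
    - [0, 0, 0]
    - [0, 0, 0]
    - [0, 0, 0]
    - [0, 0, 0]
    - [0, 0, 0]
  delta_pos:
    - [0.001, 0, 0.03]
    - [0, 0, 0.03]
    - [0, 0, 0.03]
    - [0, 0, 0.03]
    - [0, 0, 0.03]
    - [0, 0, 0.028]
    - [0, 0, 0]
    - [0, 0, 0]
    - [0, 0, 0]
    - [0, 0, 0]
    - [0, 0, 0]
    - [0, 0, 0]
    - [0, 0, 0]
    - [0, 0, 0]
    - [0, 0, 0]
    - [0, 0, 0]
  gripper: [0.0854, 0.0854, 0.0854, 0.0854, 0.0854, 0.0854, 0.0854, 0.0854, 0.04, 0.03, 0.02, 0.01, 0, 0, 0, 0]
  grip_force: 80

```text
time: 3.2
tool_pos: [0.5114, -0.1673, 0.0544]
tcp_rot: [-3.14, -0.085, -0.002]
wrist_force: [-1.3, 2.5, 5.1]
width: 0.15
grip_force: 78.3
```

```bash
python3 - <<'E'
from h import *
s=read_state(); print({k:np.round(v,3) for k,v in s.items()})
E
```

```text
{'time': np.float64(3.2), 'q': array([-3.630e-01,  1.850e-01,  2.056e+00,  1.000e-03,  8.990e-01,
        1.153e+00]), 'joint_vel': array([-0.001,  0.002, -0.   , -0.002,  0.001, -0.001]), 'joint_torque': array([ -1.111, -37.734, -28.859,  -0.308,  -0.653,   0.161]), 'tool_pos': array([ 0.511, -0.167,  0.054]), 'tcp_rot': array([-3.14e+00, -8.50e-02, -2.00e-03]), 'wrist_force': array([-1.301,  2.539,  5.082]), 'torque': array([0.348, 0.185, 0.134]), 'grip_force': np.float64(78.318), 'width': np.float64(0.15)}
```

Opening is about 13 mm and the side force is low, so the bar is gripped and centred. Next comes the breaking twist.

Emit:
jog_arm:
  turn:
    - [0, 0, -0.1]
    - [0, 0, -0.1]
    - [0, 0, -0.1]
    - [0, 0, -0.1]
    - [0, 0, -0.1]
    - [0, 0, -0.1]
    - [0, 0, 0]
    - [0, 0, 0]
  delta_pos:
    - [0, 0, 0]
    - [0, 0, 0]
    - [0, 0, 0]
    - [0, 0, 0]
    - [0, 0, 0]
    - [0, 0, 0]
    - [0, 0, 0]
    - [0, 0, 0]
  gripper: [0, 0, 0, 0, 0, 0, 0, 0]

```text
time: 3.87
tool_pos: [0.5112, -0.1669, 0.0544]
tcp_rot: [-2.974, -1.009, -0.002]
wrist_force: [-2.4, 3.5, 6.7]
width: 0.153
grip_force: 78.5
```

```bash
python3 - <<'E'
from h import *
s,im=save('wrist','w2.png'); print({k:np.round(v,3) for k,v in s.items()}); R=Ro.from_rotvec(s['tcp_rot']).as_matrix(); print(np.arctan2(R[1,0],R[0,0]))
E
```

```text
{'time': np.float64(3.867), 'q': array([-3.620e-01,  1.850e-01,  2.056e+00,  1.000e-03,  9.000e-01,
        5.530e-01]), 'joint_vel': array([ 0.001, -0.001,  0.001, -0.003, -0.002,  0.01 ]), 'joint_torque': array([-1.6630e+00, -3.7257e+01, -2.9144e+01, -6.9900e-01, -8.7700e-01,
       -3.3000e-02]), 'tool_pos': array([ 0.511, -0.167,  0.054]), 'tcp_rot': array([-2.974e+00, -1.009e+00, -2.000e-03]), 'wrist_force': array([-2.414,  3.539,  6.72 ]), 'torque': array([0.49 , 0.091, 0.073]), 'grip_force': np.float64(78.478), 'width': np.float64(0.153)}
0.654148175070529
```

View pics/w2.png

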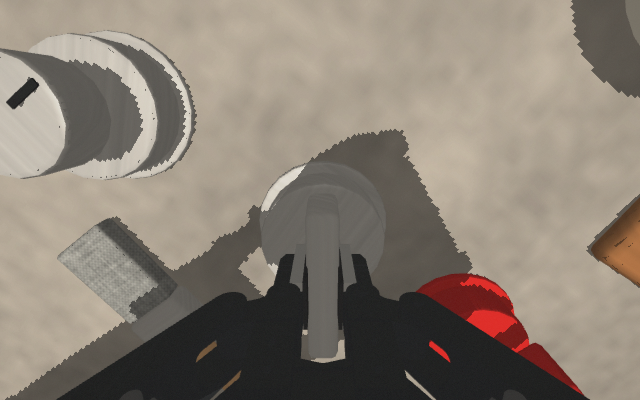

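The bar has turned with the fingers and lies along the image column u≈322. I'll continue to the stop.

Emit:
jog_arm:
  turn:
    - [0, 0, -0.1]
    - [0, 0, -0.1]
    - [0, 0, -0.1]
    - [0, 0, -0.1]
    - [0, 0, -0.1]
    - [0, 0, -0.1]
    - [0, 0, -0.1]
    - [0, 0, -0.08]
    - [0, 0, 0]
    - [0, 0, 0]
  delta_pos:
    - [0, 0, 0]
    - [0, 0, 0]
    - [0, 0, 0]
    - [0, 0, 0]
    - [0, 0, 0]
    - [0, 0, 0]
    - [0, 0, 0]
    - [0, 0, 0]
    - [0, 0, 0]
    - [0, 0, 0]
  gripper: [0, 0, 0, 0, 0, 0, 0, 0, 0, 0]

```text
time: 4.75
tool_pos: [0.5107, -0.1665, 0.0544]
tcp_rot: [-2.367, -2.063, -0.001]
wrist_force: [-3.3, 4.7, 8.2]
width: 0.15
grip_force: 78.8
```

```bash
python3 - <<'E'
from h import *
s=read_state(); print({k:np.round(v,3) for k,v in s.items()}); R=Ro.from_rotvec(s['tcp_rot']).as_matrix(); print(np.arctan2(R[1,0],R[0,0]))
E
```

```text
{'time': np.float64(4.75), 'q': array([-3.620e-01,  1.850e-01,  2.056e+00,  2.000e-03,  9.010e-01,
       -2.270e-01]), 'joint_vel': array([-0.   ,  0.   ,  0.001,  0.001,  0.   ,  0.007]), 'joint_torque': array([ -1.891, -36.727, -29.48 ,  -0.836,  -1.515,  -0.047]), 'tool_pos': array([ 0.511, -0.166,  0.054]), 'tcp_rot': array([-2.367e+00, -2.063e+00, -1.000e-03]), 'wrist_force': array([-3.26 ,  4.676,  8.215]), 'torque': array([0.758, 0.459, 0.057]), 'grip_force': np.float64(78.774), 'width': np.float64(0.15)}
1.433882575741585
```

Turned 1.38 rad so far. A small extra nudge will seat it at the stop.

Emit:
jog_arm:
  turn:
    - [0, 0, -0.03]
    - [0, 0, -0.03]
    - [0, 0, 0]
  delta_pos:
    - [0, 0, 0]
    - [0, 0, 0]
    - [0, 0, 0]
  gripper: [0, 0, 0]

```text
time: 5.0
tool_pos: [0.5107, -0.1665, 0.0544]
tcp_rot: [-2.307, -2.129, -0.002]
wrist_force: [-3.2, 4.7, 10.0]
width: 0.151
grip_force: 81.4
```

```bash
python3 - <<'E'
from h import *
s=read_state(); print(s['torque'],s['joint_torque'][5],s['wrist_force']); R=Ro.from_rotvec(s['tcp_rot']).as_matrix(); print(np.arctan2(R[1,0],R[0,0]))
E
```

```text
[ 0.64909659  0.55291602 -1.3986658 ] -1.758614033460617 [-3.15409104  4.6925973   9.98311885]
1.4903644553420639
```

The torque rose to 1.4 N m, so it's at the stop. Now release and rise.

Emit:
jog_arm:
  turn:
    - [0, 0, 0.03]
    - [0, 0, 0]
    - [0, 0, 0]
    - [0, 0, 0]
    - [0, 0, 0]
    - [0, 0, 0]
    - [0, 0, 0]
    - [0, 0, 0]
    - [0, 0, 0]
    - [0, 0, 0]
    - [0, 0, 0]
    - [0, 0, 0]
    - [0, 0, 0]
    - [0, 0, 0]
    - [0, 0, 0]
  delta_pos:
    - [0, 0, 0]
    - [0, 0, 0]
    - [0, 0, 0]
    - [0, 0, 0]
    - [0, 0, 0]
    - [0, 0, 0]
    - [0, 0, 0]
    - [0, 0, -0.01]
    - [0, 0, -0.03]
    - [0, 0, -0.03]
    - [0, 0, -0.03]
    - [0, 0, -0.03]
    - [0, 0, -0.03]
    - [0, 0, 0]
    - [0, 0, 0]
  gripper: [0, 0.07, 0.07, 0.07, 0.07, 0.07, 0.07, 0.07, 0.07, 0.07, 0.07, 0.07, 0.07, 0.07, 0.07]

```text
time: 6.25
tool_pos: [0.5127, -0.1682, 0.2169]
tcp_rot: [2.333, 2.096, 0.005]
wrist_force: [-0.4, 0.9, -1.1]
width: 0.821
grip_force: 0.0
```

```bash
python3 - <<'E'
from h import *
s,im=save('wrist','w3.png'); print(s['wrist_force'],s['tool_pos'],np.abs(s['joint_vel']).max()); R=Ro.from_rotvec(s['tcp_rot']).as_matrix(); print(np.arctan2(R[1,0],R[0,0]))
E
```

```text
[-0.44026518  0.92615354 -1.08555299] [ 0.5126673  -0.16822196  0.21691725] 0.06617634400640102
1.4638347177812645
```

View pics/w3.png

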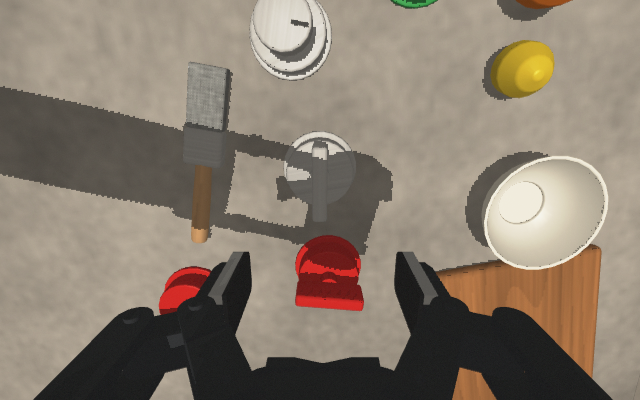

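The bar at (320,180) lines up with the tool at yaw ≈1.46, so the valve is open. The gripper is clear, and the knob's mark and the look-alikes haven't moved.

```bash
python3 -c "
from workcell import ticket
print(ticket.finish_job())"
```

```text
the job is handed in; nothing more can be done
None
```

The stop valve broke loose, is turned about 1.4 rad to its stop and released; the arm is clear, the round knob and cross handle were never touched, and the job is handed in (no verdict came back).

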